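# Punch a stuck plug out of a bushing

### The arm

A 6-joint arm with a two-finger parallel gripper is mounted at the origin on a cart in front of the work surface, level with it; the furniture and walls round the work are solid. World frame = base frame: x ahead of the robot, y to its left, z up, the work surface at z = 0. Lengths are in mm, angles in rad, forces in N, time in s.
With the tool pointing down it reaches from about 275 to 1000 mm from the base axis. Payload 8.4 kg.
Tool frame: the origin (TCP) lies on the centre line of the jaws, within the pads' length; the fingertips stand 25 mm ahead of it and the grasp point (between the pads) lies 6 mm ahead of it; z points along the fingers, x is the direction in which the jaws open and shut, and the axes are right-handed (so a half turn about z gives the same grasp; the last joint's range is limited). The gripper opens to 85 mm and grips with 20 to 120 N. Pads are 22 mm wide; open, the fingers measure 114 mm over their backs; the gripper's body (76 mm by 85 mm) begins 54 mm behind the grasp point. The pads swing forward as they close: fully open they stand 13 mm farther back than shut.
Start: joints at [-1.326, 0.353, 1.633, -0, 1.155, -0.002], TCP at [152.687, -606.065, 256.281] pointing down, gripper open.
Joint ranges: [-2.63, 2.63], [-0.92, 2.1], [0.06, 2.66], [-1.3, 4.44], [0, 2.69], [-3.02, 3.02]. Speed limits (rad/s): [2.22, 2.22, 2.79, 3.14, 3.14, 3.14].

### API

Orientations are given as [roll, pitch, yaw] about the fixed x, y, z axes, in that order (R = Rz(yaw) Ry(pitch) Rx(roll)).
In Python, from rig import r gives the robot as it stands. The module is installed in compiled form; this text tells all that it offers.
- The arm moves only by the tool jog_arm, never from a script. Its argument "deltas" is a list of rows, each an object with "gripper": the gripper command: -1 is fully open, 1 is shut, values between are in proportion; "translation": the shift along the world's x, y, z in units of 10 cm (1.0 is 10 cm), a list of three; "dr": the turn, a rotation vector about the world's x, y, z in units of pi/2 rad (1.0 is pi/2 rad), a list of three. In form: [{"gripper": gripper, "translation": [x, y, z], "dr": [wx, wy, wz]}, ...]. A call has 1 to 12 rows; each row shifts and turns the commanded pose from where the row before left it; what a row does not reach is not made up. A row lasts 1/12 s, in which the tool goes at most 41.7 mm and 7.16 degrees, less where a joint would pass 70% of its speed; a pose out of reach is approached as far as the arm can. A call with a number of a shift or a turn outside -1 to 1 is refused whole. A call with a gripper value outside its range is refused whole. The fingers move at their own pace and stop on an object; "squeeze" is the grip in N (left out, the last holds). Time passes only in rows, so rows that do not move let the fingers close. It gives the time, the measured TCP pose, the force and the opening at its end, in the units of the state.
- r.sense(): the state, without advancing time (a new reading comes with each control period).
- r.grab_frame(name): name is "scene" or "top" or "wrist"; returns the picture (400x640x3 uint8, blue, green, red); there is no depth.
- r.calibration(name): a dict with "mtx" (3x3 intrinsics, pixels), "world_from_camera" (4x4, takes a point from camera to world coordinates). Camera axes: x right, y down, z forward; pixel columns grow to the right and rows downward; lengths in mm; the calibration is good to about 2 mm. A picture is of the moment at which its call begins: read the wrist's pose just before it. calibration takes no time and is no camera call; for the wrist camera it gives the pose at the moment of the call.
- r.sign_off(): hands the job in, once; it reports no verdict.
The state is a dict: "clock": time; "qpos": joint angles; "qvel": joint speeds; "joint_efforts": joint torques, N m; "eef_pos": TCP position; "tcp_rot": TCP orientation; "contact_force": force on the tool from outside, world axes, zero at the start; "wrist_torque": the same for the moment, N m; "opening": opening from 0.0 (shut) to 1.0 (fully open).
Only numpy, scipy, OpenCV 4.12 (cv2) and the standard library are available. Lean on these libraries where they do the work, as an engineer would, in place of code of your own. Each camera call takes 0.05 s, during which the arm holds its last target. There are 200 camera calls.

### The job

A steel plug is stuck in the brass bushing of the ejection stand. Take the red-handled punch from its holder and push it gently down through the bushing until the plug has dropped into the blue dish below and you feel the handle's shoulder land on the bushing; press it there with some 5 to 10 N for about a second, never pushing with more than 25 N. Then draw the punch out, put it back fully down in its holder and let go, leaving the other things alone.

Things in the scene. Friction and masses are not known exactly. Their poses are not given: they have to be found in the camera images.
- stand: Ejection stand, fixed: grey base plate 100 x 130 x 8 mm, two steel posts (along its y) with a grey bridge; in it an upright brass bushing, outer diameter 36 mm, 60 mm long, clamped with its upper face 111 to 119 mm above the bench (nothing is higher), over a round blue catch dish (inner diameter about 70 mm, rim 22 mm above the bench). Origin under the base's centre, on the bore's axis; z up.
- bore_mouth (a point): Point on the bore's axis 115 mm above the bench, z up. The bushing's rigid upper face lies up to 4 mm above or below it: the height it is clamped at is not measured. The bore is 20 mm wide. A spring shoe in its wall (8 mm strip on the stand's -x side, 2 mm proud, from about 12 to 52 mm below this point) yields sideways and clamps the plug.
- dish_floor (a point): Centre of the catch dish's inner floor, 11 mm above the bench, under the bore.
- slug: The stuck plug: bare steel cylinder, 40 g, diameter 18 mm, 20 mm long, clamped in the bore by the spring shoe, its centre 23 to 33 mm below bore_mouth at the start. Origin at its centre. Pushing it down takes about 4 to 11 N all the way, until its top has passed the shoe, 52 mm below bore_mouth; then it drops into the dish.
- punch: Punch, loose, 0.1 to 0.2 kg, 115 mm long, upright, tip down, in its holder. Origin at the tip's centre, z along its axis to the handle. Steel shank of diameter 13 mm, 60 mm long, tip bevelled by 2 mm; then a red handle of diameter 28 mm, from 60 to 115 mm, whose flat underside is the shoulder: it lands on the bushing's face, tip 56 to 64 mm below bore_mouth.
- punch_grip (a point): Where to grasp the punch: on the axis at half height of the handle, 88 mm above the tip, 28 mm across in any direction.
- punch_tip (a point): Centre of the punch's tip face.
- holder: Holder for the punch, fixed to the bench: grey base 90 x 90 x 10 mm with an upright grey sleeve of outer diameter 44 mm, up to 66 mm above the bench. Origin at the centre of its underside.
- holder_mouth (a point): Centre of the sleeve's upper face, 66 mm above the bench; the hole is 18 mm in diameter and 62 mm deep, so the handle's shoulder rests on this face when the punch is fully down.
- elec_tape: Bystander: roll of black tape, 62 mm across, 20 mm high, loose. Origin at the centre of its underside.
- marker_1: Bystander: marker pen with blue cap, 137 mm long, lying loose. Origin at the centre of its underside.
There are look-alikes about, which are no part of the job. Leave any orange or white look-alike of the punch alone.

How it is judged:
By the outcome, as a careful person would: the job done as asked, in the order asked, and still so for the second after the job is handed in, with the robot touching nothing.
It also fails if it takes over 64 s, if anything falls off the work surface, if the arm or the gripper's body presses on something with over 40 N, if the wrist force passes 120 N, or if a joint passes its speed limit or range.

## Working session

There is one attempt and no reset: what is moved stays moved. The work goes in short steps, Python scripts to look and compute and a tool call to move; the robot and the scene stay as the last step left them, time stands still between calls to the robot, and variables do not carry over. Pictures are saved under pics/ and viewed, about 8 in all and at most 12, crops included, and the job is handed in when it is done.

Besides the shell and the picture viewer there is one more tool, called after "Emit:" as a command line: name --argument value ..., lists and objects as JSON in quotes. jog_arm: Moves the arm, as the interface text tells. Shifts and turns lie within -1 to 1; 1 stands for 10 cm of shift or pi/2 rad of turn. Its arguments: {"type":"object","properties":{"deltas":{"type":"array"},"squeeze":{"type":"number"}},"required":["deltas"]}

```bash
mkdir -p pics; cat > h.py <<'E'
import numpy as np, cv2
from rig import r
def ray(cal,u,v):
    K=np.array(cal["mtx"]);T=np.array(cal["world_from_camera"])
    d=T[:3,:3]@np.linalg.solve(K,[u,v,1.]);return T[:3,3],d/np.linalg.norm(d)
def onz(cal,u,v,z):
    o,d=ray(cal,u,v);return o+d*(z-o[2])/d[2]
def px(cal,p):
    K=np.array(cal["mtx"]);T=np.linalg.inv(np.array(cal["world_from_camera"]))
    c=K@(T[:3,:3]@np.array(p,float)+T[:3,3]);return c[:2]/c[2]
E
python3 - <<'E'
from h import *
np.set_printoptions(precision=3,suppress=True)
s=r.sense();print(s)
for n in("scene","top"):
    cv2.imwrite(f"pics/{n}0.png",r.grab_frame(n));c=r.calibration(n);print(n,c)
E
```

```text
{'clock': 0.0, 'qpos': array([-1.326,  0.354,  1.634, -0.   ,  1.155, -0.002]), 'qvel': array([-0.001,  0.001,  0.001,  0.001,  0.001, -0.   ]), 'joint_efforts': array([ -0.   , -60.526, -34.207,   0.   ,   0.009,  -0.   ]), 'eef_pos': array([ 152.579, -605.604,  255.532]), 'tcp_rot': array([ 3.142,  0.001, -1.324]), 'contact_force': array([ 0.364, -0.087,  0.195]), 'wrist_torque': array([ 0.036,  0.007, -0.036]), 'opening': 1.0024554794142302}
scene {'mtx': array([[470.703,   0.   , 326.794],
       [  0.   , 470.703, 200.579],
       [  0.   ,   0.   ,   1.   ]]), 'world_from_camera': array([[  -0.696,   -0.287,    0.659, -353.325],
       [  -0.718,    0.295,   -0.63 ,  594.016],
       [  -0.014,   -0.911,   -0.411,  653.069],
       [   0.   ,    0.   ,    0.   ,    1.   ]])}
top {'mtx': array([[444.455,   0.   , 316.239],
       [  0.   , 444.455, 204.007],
       [  0.   ,   0.   ,   1.   ]]), 'world_from_camera': array([[   0.148,   -0.964,    0.221,  287.115],
       [  -0.989,   -0.144,    0.033, -261.86 ],
       [   0.   ,   -0.223,   -0.975, 1089.783],
       [   0.   ,    0.   ,    0.   ,    1.   ]])}
```

View pics/top0.png

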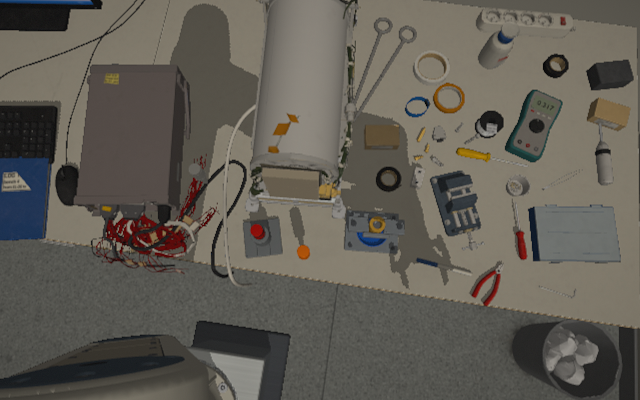

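View pics/scene0.png

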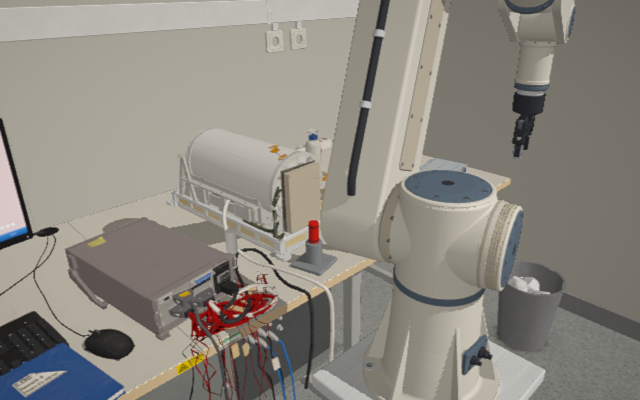

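Top view: red punch in its grey holder at (258,231), orange look-alike at (303,252), stand with brass bushing at (377,226), red screwdriver at (520,240), pliers at (487,285). Scene view: the punch is upright in its holder at (314,232). I choose the one at (258,231) and will check it in a close crop.

```bash
python3 - <<'E'
from h import *
np.set_printoptions(precision=1,suppress=True)
im=cv2.imread("pics/top0.png");sc=cv2.imread("pics/scene0.png")
ct,cs=r.calibration("top"),r.calibration("scene")
def comp(im,lo,hi,roi):
    x0,y0,x1,y1=roi;m=cv2.inRange(cv2.cvtColor(im[y0:y1,x0:x1],cv2.COLOR_BGR2HSV),lo,hi)
    n,l,s,c=cv2.connectedComponentsWithStats(m);
    for i in np.argsort(-s[1:,4])[:2]+1: print(s[i]+[x0,y0,0,0,0],c[i]+[x0,y0])
    i=np.argmax(s[1:,4])+1;return c[i]+[x0,y0]
u=comp(im,(0,150,80),(6,255,255),(235,205,290,260)); print("punch",onz(ct,*u,115),onz(ct,*u,95))
v=comp(sc,(0,150,80),(6,255,255),(295,205,335,250)); print(px(cs,onz(ct,*u,110)))
# two view triangulate
o1,d1=ray(ct,*u);o2,d2=ray(cs,*v);A=np.c_[d1,-d2];t=np.linalg.lstsq(A,o2-o1,rcond=None)[0];print("tri",o1+d1*t[0],o2+d2*t[1])
b=comp(im,(15,120,80),(30,255,255),(340,205,410,250)); print("bush",onz(ct,*b,115))
d=comp(im,(100,120,60),(125,255,255),(340,205,410,255)); print("dish",onz(ct,*d,20))
for p in [(303,252),(389,178),(440,267),(258,200),(345,205),(295,205)]: print(p,onz(ct,*p,0))
a=cv2.resize(im[190:275,230:430],None,fx=4,fy=4,interpolation=cv2.INTER_CUBIC)
cv2.imwrite("pics/crop1.png",a)
E
```

```text
[250 224  15  15 153] [256.9 231. ]
punch [ 427.7 -108.1  115. ] [ 430.6 -104.9   95. ]
[309 220  10  24 216] [313.5 231.5]
[313.8 226.1]
tri [ 430.6 -105.    95.3] [ 429.2 -106.2   94.9]
[369 216  16  17 158] [376.5 224.5]
bush [ 481.6 -368.7  115. ]
[357 232  29  15 202] [370.1 240.1]
[381 231   2   2   3] [381.7 231.7]
dish [ 459.9 -368.3   20. ]
(303, 252) [ 409.7 -211.1    0. ]
(389, 178) [ 628.7 -398.8    0. ]
(440, 267) [ 422.9 -546.9    0. ]
(258, 200) [522.6 -78.6   0. ]
(345, 205) [ 542.2 -297.3    0. ]
(295, 205) [ 523.6 -172.9    0. ]
```

View pics/crop1.png

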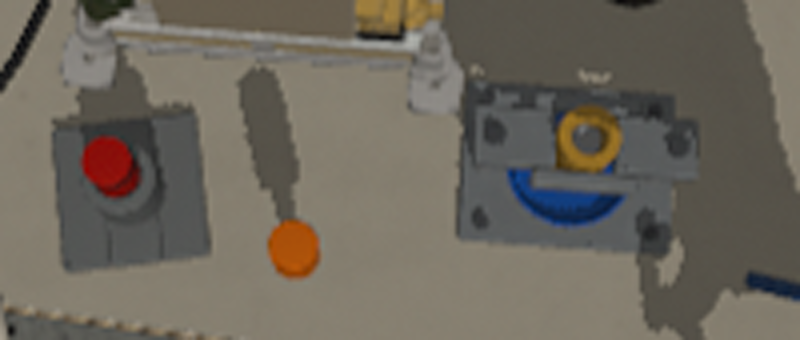

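The crop shows the red handle's top at about pixel (257,231) in its grey holder, the orange one at (304,252) and the brass bushing at (376.5,224.5). Next I'll look with the wrist camera near the stand.

Emit:
jog_arm --deltas '[{"gripper":-0.4,"translation":[0.22,0.23,0.05],"dr":[0,0,0.07]},{"gripper":-0.4,"translation":[0.22,0.23,0.05],"dr":[0,0,0.07]},{"gripper":-0.4,"translation":[0.22,0.23,0.05],"dr":[0,0,0.07]},{"gripper":-0.4,"translation":[0.22,0.23,0.05],"dr":[0,0,0.07]},{"gripper":-0.4,"translation":[0.22,0.23,0.05],"dr":[0,0,0.07]},{"gripper":-0.4,"translation":[0.22,0.23,0.05],"dr":[0,0,0.07]},{"gripper":-0.4,"translation":[0.22,0.23,0.05],"dr":[0,0,0.07]},{"gripper":-0.4,"translation":[0.22,0.23,0.05],"dr":[0,0,0.07]},{"gripper":-0.4,"translation":[0.22,0.23,0.05],"dr":[0,0,0.07]},{"gripper":-0.4,"translation":[0.22,0.23,0.05],"dr":[0,0,0.07]},{"gripper":-0.4,"translation":[0.22,0.23,0.05],"dr":[0,0,0.07]},{"gripper":-0.4,"translation":[0,0,0],"dr":[0,0,0]}]'

```text
clock: 1.1
eef_pos: [397.8, -349.9, 312.1]
tcp_rot: [-3.141, -0.002, -0.105]
contact_force: [0.1, 0.6, -0.5]
opening: 0.697
```

```bash
python3 - <<'E'
from h import *
np.set_printoptions(precision=3,suppress=True)
c=r.calibration("wrist");im=r.grab_frame("wrist");s=r.sense();print(s["clock"],s["eef_pos"],s["tcp_rot"],s["opening"],s["contact_force"]);print(c)
np.save("w1.npy",c["world_from_camera"]);cv2.imwrite("pics/w1.png",im)
print(px(c,[481.6,-368.7,115]),px(c,[429,-106,121]))
E
```

```text
1.15 [ 396.303 -351.311  311.569] [-3.142 -0.001 -0.11 ] 0.6966891777345702 [ 0.444 -0.629 -0.062]
{'mtx': array([[313.775,   0.   , 319.476],
       [  0.   , 313.775, 198.154],
       [  0.   ,   0.   ,   1.   ]]), 'world_from_camera': array([[   0.995,   -0.101,   -0.028,  404.355],
       [  -0.105,   -0.955,   -0.277, -279.437],
       [   0.001,    0.278,   -0.961,  430.764],
       [   0.   ,    0.   ,    0.   ,    1.   ]])}
[402.032 188.182] [ 327.013 -122.533]
```

View pics/w1.png

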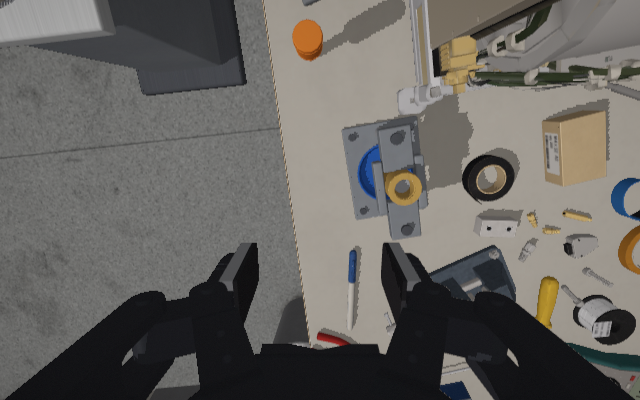

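Wrist view: bushing at about (404,188), dish behind the bridge, tape at (488,178), marker at (352,287), orange look-alike at (308,40). Now over the punch.

Emit:
jog_arm --deltas '[{"gripper":-0.4,"translation":[0.04,0.3,0],"dr":[0,0,0.01]},{"gripper":-0.4,"translation":[0.04,0.3,0],"dr":[0,0,0.01]},{"gripper":-0.4,"translation":[0.04,0.3,0],"dr":[0,0,0.01]},{"gripper":-0.4,"translation":[0.04,0.3,0],"dr":[0,0,0.01]},{"gripper":-0.4,"translation":[0.04,0.3,0],"dr":[0,0,0.01]},{"gripper":-0.4,"translation":[0.04,0.3,0],"dr":[0,0,0.01]},{"gripper":-0.4,"translation":[0.04,0.3,0],"dr":[0,0,0.01]},{"gripper":-0.4,"translation":[0.04,0.35,0],"dr":[0,0,0]},{"gripper":-0.4,"translation":[0,0,0],"dr":[0,0,0]},{"gripper":-0.4,"translation":[0,0,0],"dr":[0,0,0]}]'

```text
clock: 1.98
eef_pos: [426.4, -107.4, 311.1]
tcp_rot: [3.141, 0.0, -0.003]
contact_force: [-0.1, 0.4, -0.0]
opening: 0.699
```

```bash
python3 - <<'E'
from h import *
np.set_printoptions(precision=2,suppress=True)
c=r.calibration("wrist");im=r.grab_frame("wrist");s=r.sense();print(s["clock"],s["eef_pos"],s["tcp_rot"])
cv2.imwrite("pics/w2.png",im)
print(px(c,[429,-106,121]),px(c,[429,-106,66]))
def comp(im,lo,hi):
    m=cv2.inRange(cv2.cvtColor(im,cv2.COLOR_BGR2HSV),lo,hi)
    k,_=cv2.findContours(m,cv2.RETR_EXTERNAL,cv2.CHAIN_APPROX_NONE);k=max(k,key=cv2.contourArea);return k
k=comp(im,(0,150,60),(6,255,255));print("red",cv2.boundingRect(k),cv2.fitEllipse(k))
e=cv2.fitEllipse(k)[0];print(onz(c,*e,115))
im1=cv2.imread("pics/w1.png");c1=dict(c,world_from_camera=np.load("w1.npy"))
k=comp(im1,(15,110,60),(30,255,255)); 
k=None
m=cv2.inRange(cv2.cvtColor(im1,cv2.COLOR_BGR2HSV),(15,110,60),(30,255,255));m[:, :380]=0;m[:,430:]=0;m[:160]=0;m[215:]=0
ks,_=cv2.findContours(m,cv2.RETR_CCOMP,cv2.CHAIN_APPROX_NONE)
for k in ks:
    if len(k)>15:
        e=cv2.fitEllipse(k);print("brass",e,onz(c1,*e[0],115))
cv2.imwrite("pics/w2c.png",np.hstack([cv2.resize(im[100:250,240:400],None,fx=2.5,fy=2.5,interpolation=2),cv2.resize(im1[113:263,324:484],None,fx=2.5,fy=2.5,interpolation=2)]))
E
```

```text
2.0333 [ 426.44 -108.36  311.08] [ 3.14  0.   -0.  ]
[322.94 178.82] [322.5  168.51]
red (311, 159, 27, 34) ((323.7420349121094, 176.04232788085938), (26.14824104309082, 33.31220626831055), 176.9080047607422)
[ 429.88 -104.44  115.  ]
brass ((402.1294860839844, 186.57278442382812), (32.846031188964844, 39.3120002746582), 120.48555755615234) [ 481.76 -366.99  115.  ]
brass ((402.28289794921875, 185.9505615234375), (13.360594749450684, 17.658140182495117), 55.57802200317383) [ 481.93 -366.34  115.  ]
```

View pics/w2c.png

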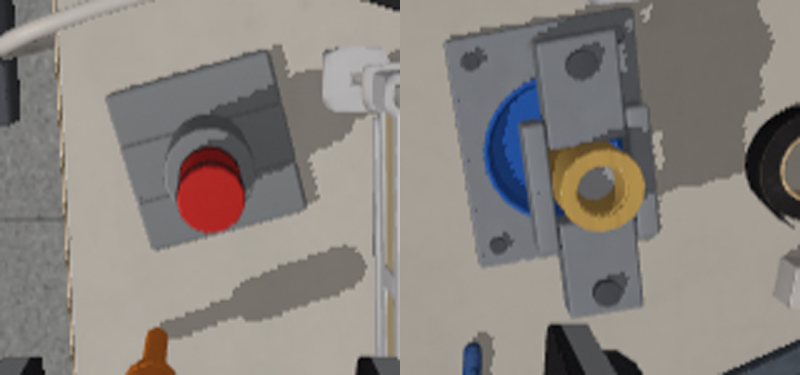

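Crop: red handle's top at wrist pixel (324.4,179.2), giving about (430,-106), which agrees with the top and scene views to 2 mm. Brass ring centre at (404.8,187.8), giving about (484,-368). The choice is confirmed: red handle in the grey holder. Descending to grasp.

Emit:
jog_arm --deltas '[{"gripper":-0.4,"translation":[0.02,0.01,-0.3],"dr":[0,0,0]},{"gripper":-0.4,"translation":[0.02,0.01,-0.3],"dr":[0,0,0]},{"gripper":-0.4,"translation":[0,0,-0.3],"dr":[0,0,0]},{"gripper":-0.4,"translation":[0,0,-0.3],"dr":[0,0,0]},{"gripper":-0.4,"translation":[0,0,-0.3],"dr":[0,0,0]},{"gripper":-0.4,"translation":[0,0,-0.3],"dr":[0,0,0]},{"gripper":-0.4,"translation":[0,0,-0.2],"dr":[0,0,0]},{"gripper":-0.4,"translation":[0,0,-0.1],"dr":[0,0,0]},{"gripper":-0.4,"translation":[0,0,0],"dr":[0,0,0]},{"gripper":-0.4,"translation":[0,0,0],"dr":[0,0,0]}]' --squeeze 80

```text
clock: 2.87
eef_pos: [430.7, -107.0, 101.4]
tcp_rot: [-3.142, 0.001, -0.006]
contact_force: [-0.5, -0.3, -0.5]
opening: 0.697
```

Emit:
jog_arm --deltas '[{"gripper":1,"translation":[0,0,0],"dr":[0,0,0]},{"gripper":1,"translation":[0,0,0],"dr":[0,0,0]},{"gripper":1,"translation":[0,0,0],"dr":[0,0,0]},{"gripper":1,"translation":[0,0,0],"dr":[0,0,0]},{"gripper":1,"translation":[0,0,0],"dr":[0,0,0]},{"gripper":1,"translation":[0,0,0],"dr":[0,0,0]},{"gripper":1,"translation":[0,0,0],"dr":[0,0,0]},{"gripper":1,"translation":[0,0,0],"dr":[0,0,0]},{"gripper":1,"translation":[0,0,0],"dr":[0,0,0]}]' --squeeze 80

```text
clock: 3.62
eef_pos: [431.6, -106.4, 102.7]
tcp_rot: [3.141, -0.002, -0.004]
contact_force: [-1.8, -1.4, 8.8]
opening: 0.314
```

Emit:
jog_arm --deltas '[{"gripper":1,"translation":[0,0,0.1],"dr":[0,0,0]},{"gripper":1,"translation":[0,0,0.1],"dr":[0,0,0]},{"gripper":1,"translation":[0,0,0.1],"dr":[0,0,0]},{"gripper":1,"translation":[0,0,0.1],"dr":[0,0,0]},{"gripper":1,"translation":[0,0,0.1],"dr":[0,0,0]},{"gripper":1,"translation":[0,0,0.1],"dr":[0,0,0]},{"gripper":1,"translation":[0,0,0.1],"dr":[0,0,0]},{"gripper":1,"translation":[0,0,0.2],"dr":[0,0,0]},{"gripper":1,"translation":[0,0,0.3],"dr":[0,0,0]},{"gripper":1,"translation":[0,0,0.3],"dr":[0,0,0]},{"gripper":1,"translation":[0,0,0],"dr":[0,0,0]},{"gripper":1,"translation":[0,0,0],"dr":[0,0,0]}]'

```text
clock: 4.62
eef_pos: [431.6, -106.3, 253.2]
tcp_rot: [3.141, -0.004, -0.004]
contact_force: [0.0, 0.1, -2.3]
opening: 0.309
```

```bash
python3 - <<'E'
from h import *
np.set_printoptions(precision=2,suppress=True)
c=r.calibration("wrist");im=r.grab_frame("wrist");s=r.sense();print(s["clock"],s["eef_pos"],s["tcp_rot"],s["contact_force"],s["wrist_torque"],s["opening"])
p=s["eef_pos"];print(px(c,p-[0,0,94]),px(c,[430.5,-106.5,66]))
cv2.imwrite("pics/w3.png",im);cv2.imwrite("pics/w3c.png",cv2.resize(im[120:320,220:420],None,fx=3,fy=3,interpolation=2))
E
```

```text
4.6667 [ 430.66 -106.04  251.72] [ 3.14 -0.   -0.  ] [-0.5  -0.07 -2.75] [ 0.01 -0.04  0.05] 0.3092273306436156
[318.67 209.33] [318.45 180.92]
```

View pics/w3c.png

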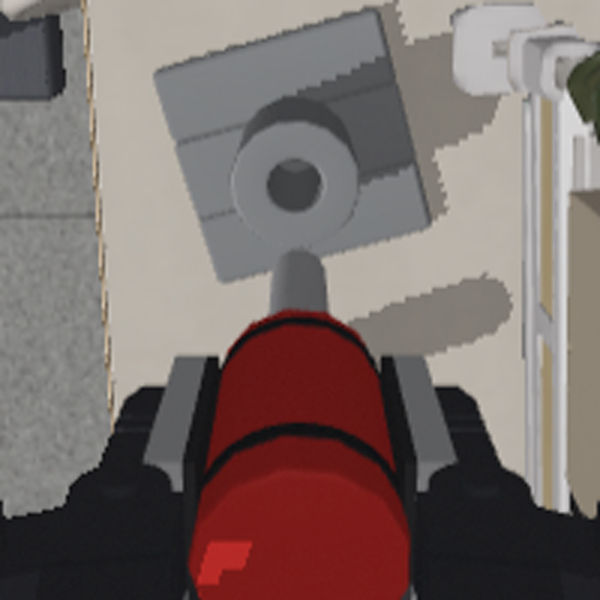

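The crop shows the punch held straight, with its tip at wrist pixel (319.7,204). The holder mouth is at (318,181.7), giving about (430,-107). Next I move beside the stand at x≈431.

Emit:
jog_arm --deltas '[{"gripper":1,"translation":[0,-0.15,0],"dr":[0,0,0]},{"gripper":1,"translation":[0,-0.3,0],"dr":[0,0,0]},{"gripper":1,"translation":[0,-0.3,0],"dr":[0,0,0]},{"gripper":1,"translation":[0,-0.3,0],"dr":[0,0,0]},{"gripper":1,"translation":[0,-0.3,0],"dr":[0,0,0]},{"gripper":1,"translation":[0,-0.3,0],"dr":[0,0,0]},{"gripper":1,"translation":[0,-0.3,0],"dr":[0,0,0]},{"gripper":1,"translation":[0,-0.3,0],"dr":[0,0,0]},{"gripper":1,"translation":[0,-0.2,0],"dr":[0,0,0]},{"gripper":1,"translation":[0,-0.15,0],"dr":[0,0,0]},{"gripper":1,"translation":[0,0,0],"dr":[0,0,0]},{"gripper":1,"translation":[0,0,0],"dr":[0,0,0]}]'

```text
clock: 5.67
eef_pos: [430.1, -365.7, 250.0]
tcp_rot: [-3.14, 0.002, -0.006]
contact_force: [-0.7, 0.2, -1.7]
opening: 0.305
```

```bash
cat > m.py <<'E'
from h import *
import sys
np.set_printoptions(precision=2,suppress=True)
c=r.calibration("wrist");im=r.grab_frame("wrist");s=r.sense();print(s["clock"],s["eef_pos"],s["tcp_rot"],s["contact_force"],s["opening"])
p=s["eef_pos"];print("tip",px(c,p-[0,0,96]));q=px(c,[483,-368,115]);print("bush pred",q)
n=sys.argv[1];cv2.imwrite(f"pics/{n}.png",im)
m=cv2.inRange(cv2.cvtColor(im,cv2.COLOR_BGR2HSV),(15,100,50),(32,255,255))
u,v=q.astype(int);w=np.zeros_like(m);w[max(v-35,0):v+35,u-35:u+35]=255;m&=w
for k in cv2.findContours(m,cv2.RETR_CCOMP,cv2.CHAIN_APPROX_NONE)[0]:
    if len(k)>15: e=cv2.fitEllipse(k);print("brass",np.array(e[0]),e[1],onz(c,*e[0],115))
T=c["world_from_camera"];print(T[:3,3])
x0=int(min(u,320)-90);cv2.imwrite(f"pics/{n}c.png",cv2.resize(im[90:290,x0:x0+266],None,fx=3,fy=3,interpolation=2));print("x0",x0)
E
python3 m.py w4
```

```text
5.7167 [ 430.17 -365.06  250.24] [-3.14  0.   -0.  ] [ 0.1   0.67 -1.68] 0.3061391307274011
tip [320.94 209.1 ]
bush pred [383.69 197.66]
brass [382.85 196.48] (40.411285400390625, 48.14387130737305) [ 482.24 -366.97  115.  ]
brass [383.2  195.63] (16.557491302490234, 20.566829681396484) [ 482.5  -366.23  115.  ]
[ 430.02 -294.97  368.75]
x0 230
```

View pics/w4c.png

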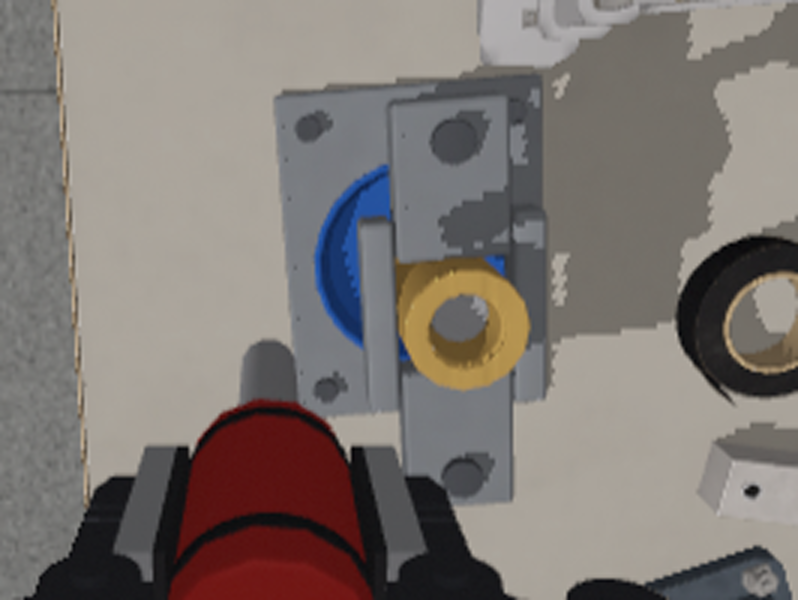

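The crop shows the brass face centre at wrist pixel (385.3,199), giving about (484.3,-369). The tip end is at (320,203), so the tip sits about (-0.5,-1) mm from the TCP axis. Moving over the bore and lowering to about 10 mm above it.

Emit:
jog_arm --deltas '[{"gripper":1,"translation":[0.1,-0.03,0],"dr":[0,0,0]},{"gripper":1,"translation":[0.15,0,0],"dr":[0,0,0]},{"gripper":1,"translation":[0.15,0,0],"dr":[0,0,0]},{"gripper":1,"translation":[0.1,0,0],"dr":[0,0,0]},{"gripper":1,"translation":[0.045,0,-0.05],"dr":[0,0,0]},{"gripper":1,"translation":[0,0,-0.1],"dr":[0,0,0]},{"gripper":1,"translation":[0,0,-0.08],"dr":[0,0,0]},{"gripper":1,"translation":[0,0,0],"dr":[0,0,0]},{"gripper":1,"translation":[0,0,0],"dr":[0,0,0]},{"gripper":1,"translation":[0,0,0],"dr":[0,0,0]}]'

```text
clock: 6.55
eef_pos: [484.7, -369.1, 228.1]
tcp_rot: [-3.141, 0.0, -0.005]
contact_force: [1.1, 0.1, -2.9]
opening: 0.308
```

```bash
python3 m.py w5; python3 - <<'E'
from h import *
t=r.grab_frame("top");cv2.imwrite("pics/t5.png",t)
a=cv2.imread("pics/w5c.png")[:,150:550];b=cv2.resize(t[180:260,345:405],None,fx=5,fy=5,interpolation=2)
h=min(len(a),len(b));cv2.imwrite("pics/m5.png",np.hstack([a[:h],b[:h]]))
E
```

```text
6.6 [ 484.89 -369.29  228.48] [ 3.14 -0.   -0.  ] [-0.14  0.27 -1.62] 0.3110137998392243
tip [320.83 209.95]
bush pred [318.31 201.24]
brass [321.14 198.9 ] (42.77485275268555, 46.370426177978516) [ 485.2  -366.13  115.  ]
[ 484.48 -298.21  346.81]
x0 228
```

View pics/m5.png

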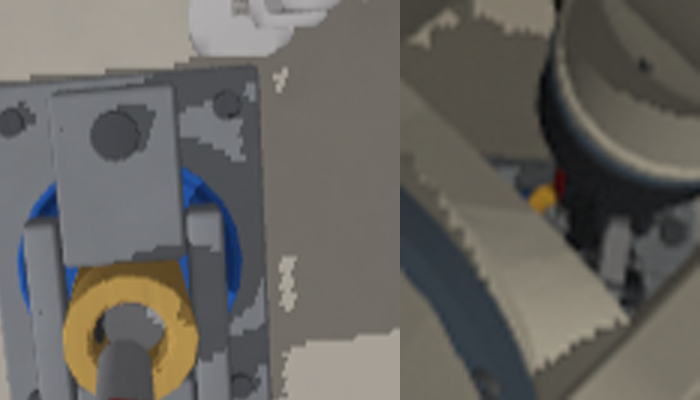

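Left: ring centre at wrist pixel (321.5,203), with the shank centre about 1 px left and slightly low. So I nudge +1 mm in x and +1 mm in y. The top view is blocked by the arm. Lowering to just above the face.

Emit:
jog_arm --deltas '[{"gripper":1,"translation":[0.01,0.01,0],"dr":[0,0,0]},{"gripper":1,"translation":[0,0,-0.03],"dr":[0,0,0]},{"gripper":1,"translation":[0,0,-0.04],"dr":[0,0,0]},{"gripper":1,"translation":[0,0,-0.04],"dr":[0,0,0]},{"gripper":1,"translation":[0,0,-0.02],"dr":[0,0,0]},{"gripper":1,"translation":[0,0,0],"dr":[0,0,0]},{"gripper":1,"translation":[0,0,0],"dr":[0,0,0]},{"gripper":1,"translation":[0,0,0],"dr":[0,0,0]}]'

```text
clock: 7.32
eef_pos: [486.3, -368.1, 215.3]
tcp_rot: [3.142, -0.0, -0.004]
contact_force: [-0.9, 0.1, -1.4]
opening: 0.304
```

Emit:
jog_arm --deltas '[{"gripper":1,"translation":[0,0,-0.01],"dr":[0,0,0]},{"gripper":1,"translation":[0,0,-0.01],"dr":[0,0,0]},{"gripper":1,"translation":[0,0,-0.01],"dr":[0,0,0]},{"gripper":1,"translation":[0,0,0],"dr":[0,0,0]}]'

```text
clock: 7.65
eef_pos: [486.1, -368.0, 212.1]
tcp_rot: [-3.141, 0.0, -0.005]
contact_force: [-0.3, 0.7, -1.3]
opening: 0.309
```

```bash
python3 m.py w6
```

```text
7.7 [ 486.12 -368.03  212.19] [-3.14  0.   -0.  ] [-0.36 -0.01 -1.77] 0.3124911486543676
tip [320.58 209.67]
bush pred [316.27 209.13]
brass [319.43 205.59] (46.06749725341797, 48.239559173583984) [ 485.3  -365.32  115.  ]
[ 485.8  -297.08  330.72]
x0 226
```

View pics/w6c.png

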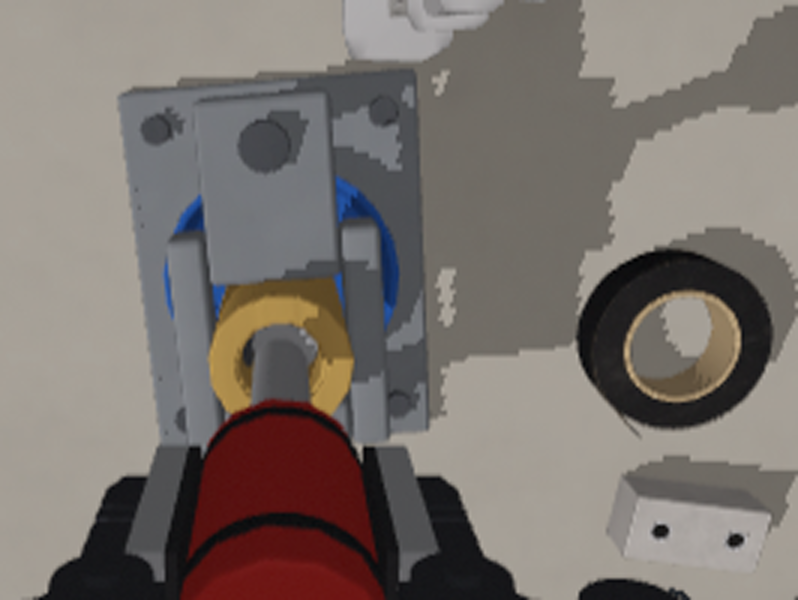

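The crop shows the shank centred in the bore (281 against 281.5), with the gap behind it about right (3.3 mm against 3.5). Continuing down in small steps.

Emit:
jog_arm --deltas '[{"gripper":1,"translation":[0,0,-0.01],"dr":[0,0,0]},{"gripper":1,"translation":[0,0,-0.01],"dr":[0,0,0]},{"gripper":1,"translation":[0,0,-0.01],"dr":[0,0,0]},{"gripper":1,"translation":[0,0,0],"dr":[0,0,0]}]'

```text
clock: 8.03
eef_pos: [486.1, -368.0, 209.0]
tcp_rot: [-3.141, 0.0, -0.005]
contact_force: [-0.4, 0.6, -2.2]
opening: 0.305
```

Emit:
jog_arm --deltas '[{"gripper":1,"translation":[0,0,-0.01],"dr":[0,0,0]},{"gripper":1,"translation":[0,0,-0.01],"dr":[0,0,0]},{"gripper":1,"translation":[0,0,-0.01],"dr":[0,0,0]},{"gripper":1,"translation":[0,0,0],"dr":[0,0,0]}]'

```text
clock: 8.37
eef_pos: [486.1, -368.0, 206.0]
tcp_rot: [-3.141, 0.0, -0.005]
contact_force: [-0.1, -0.1, -1.0]
opening: 0.31
```

Emit:
jog_arm --deltas '[{"gripper":1,"translation":[0,0,-0.01],"dr":[0,0,0]},{"gripper":1,"translation":[0,0,-0.01],"dr":[0,0,0]},{"gripper":1,"translation":[0,0,-0.01],"dr":[0,0,0]},{"gripper":1,"translation":[0,0,0],"dr":[0,0,0]}]'

```text
clock: 8.7
eef_pos: [486.1, -368.0, 203.0]
tcp_rot: [-3.141, 0.0, -0.004]
contact_force: [-1.1, 0.6, -1.5]
opening: 0.307
```

Emit:
jog_arm --deltas '[{"gripper":1,"translation":[0,0,-0.01],"dr":[0,0,0]},{"gripper":1,"translation":[0,0,-0.01],"dr":[0,0,0]},{"gripper":1,"translation":[0,0,-0.01],"dr":[0,0,0]},{"gripper":1,"translation":[0,0,-0.01],"dr":[0,0,0]},{"gripper":1,"translation":[0,0,-0.01],"dr":[0,0,0]}]'

```text
clock: 9.12
eef_pos: [486.1, -368.0, 198.2]
tcp_rot: [-3.142, 0.0, -0.005]
contact_force: [-0.3, -1.0, -1.6]
opening: 0.307
```

Emit:
jog_arm --deltas '[{"gripper":1,"translation":[0,0,-0.01],"dr":[0,0,0]},{"gripper":1,"translation":[0,0,-0.01],"dr":[0,0,0]},{"gripper":1,"translation":[0,0,-0.01],"dr":[0,0,0]},{"gripper":1,"translation":[0,0,-0.01],"dr":[0,0,0]},{"gripper":1,"translation":[0,0,-0.01],"dr":[0,0,0]}]'

```text
clock: 9.53
eef_pos: [486.2, -368.1, 193.2]
tcp_rot: [3.142, 0.0, -0.005]
contact_force: [-0.4, -0.0, -2.3]
opening: 0.309
```

Emit:
jog_arm --deltas '[{"gripper":1,"translation":[0,0,-0.01],"dr":[0,0,0]},{"gripper":1,"translation":[0,0,-0.01],"dr":[0,0,0]},{"gripper":1,"translation":[0,0,-0.01],"dr":[0,0,0]},{"gripper":1,"translation":[0,0,-0.01],"dr":[0,0,0]},{"gripper":1,"translation":[0,0,-0.01],"dr":[0,0,0]}]'

```text
clock: 9.95
eef_pos: [486.3, -368.3, 189.3]
tcp_rot: [3.141, -0.0, -0.004]
contact_force: [-2.2, 1.2, 7.8]
opening: 0.31
```

The plug is moving at about 9.5 N of resistance. Continuing.

Emit:
jog_arm --deltas '[{"gripper":1,"translation":[0,0,-0.01],"dr":[0,0,0]},{"gripper":1,"translation":[0,0,-0.01],"dr":[0,0,0]},{"gripper":1,"translation":[0,0,-0.01],"dr":[0,0,0]},{"gripper":1,"translation":[0,0,-0.01],"dr":[0,0,0]}]'

```text
clock: 10.28
eef_pos: [486.4, -368.4, 185.6]
tcp_rot: [3.141, -0.001, -0.004]
contact_force: [-2.4, 1.7, 10.9]
opening: 0.304
```

Emit:
jog_arm --deltas '[{"gripper":1,"translation":[0,0,-0.01],"dr":[0,0,0]},{"gripper":1,"translation":[0,0,-0.01],"dr":[0,0,0]},{"gripper":1,"translation":[0,0,-0.01],"dr":[0,0,0]},{"gripper":1,"translation":[0,0,-0.01],"dr":[0,0,0]},{"gripper":1,"translation":[0,0,-0.01],"dr":[0,0,0]},{"gripper":1,"translation":[0,0,-0.01],"dr":[0,0,0]}]'

```text
clock: 10.78
eef_pos: [486.4, -368.4, 179.6]
tcp_rot: [3.141, -0.001, -0.004]
contact_force: [-3.4, 1.6, 10.3]
opening: 0.309
```

Emit:
jog_arm --deltas '[{"gripper":1,"translation":[0,0,-0.01],"dr":[0,0,0]},{"gripper":1,"translation":[0,0,-0.01],"dr":[0,0,0]},{"gripper":1,"translation":[0,0,-0.01],"dr":[0,0,0]},{"gripper":1,"translation":[0,0,-0.01],"dr":[0,0,0]},{"gripper":1,"translation":[0,0,-0.01],"dr":[0,0,0]},{"gripper":1,"translation":[0,0,-0.01],"dr":[0,0,0]}]'

```text
clock: 11.28
eef_pos: [486.4, -368.4, 173.5]
tcp_rot: [3.141, -0.001, -0.004]
contact_force: [-2.4, 1.5, 8.7]
opening: 0.306
```

Emit:
jog_arm --deltas '[{"gripper":1,"translation":[0,0,-0.01],"dr":[0,0,0]},{"gripper":1,"translation":[0,0,-0.01],"dr":[0,0,0]},{"gripper":1,"translation":[0,0,-0.01],"dr":[0,0,0]},{"gripper":1,"translation":[0,0,-0.01],"dr":[0,0,0]},{"gripper":1,"translation":[0,0,-0.01],"dr":[0,0,0]},{"gripper":1,"translation":[0,0,-0.01],"dr":[0,0,0]}]'

```text
clock: 11.78
eef_pos: [486.3, -368.3, 167.0]
tcp_rot: [3.141, -0.0, -0.005]
contact_force: [-1.9, -0.1, 3.6]
opening: 0.311
```

Emit:
jog_arm --deltas '[{"gripper":1,"translation":[0,0,-0.01],"dr":[0,0,0]},{"gripper":1,"translation":[0,0,-0.01],"dr":[0,0,0]},{"gripper":1,"translation":[0,0,-0.01],"dr":[0,0,0]},{"gripper":1,"translation":[0,0,-0.01],"dr":[0,0,0]},{"gripper":1,"translation":[0,0,-0.01],"dr":[0,0,0]}]'

```text
clock: 12.2
eef_pos: [486.2, -368.0, 160.9]
tcp_rot: [-3.142, 0.0, -0.004]
contact_force: [0.2, -0.4, -0.6]
opening: 0.31
```

Emit:
jog_arm --deltas '[{"gripper":1,"translation":[0,0,-0.01],"dr":[0,0,0]},{"gripper":1,"translation":[0,0,-0.01],"dr":[0,0,0]},{"gripper":1,"translation":[0,0,-0.01],"dr":[0,0,0]},{"gripper":1,"translation":[0,0,-0.01],"dr":[0,0,0]},{"gripper":1,"translation":[0,0,0],"dr":[0,0,0]}]'

```text
clock: 12.62
eef_pos: [486.0, -367.9, 156.9]
tcp_rot: [-3.141, 0.0, -0.005]
contact_force: [-0.2, -0.3, -1.9]
opening: 0.308
```

Emit:
jog_arm --deltas '[{"gripper":1,"translation":[0,0,-0.005],"dr":[0,0,0]},{"gripper":1,"translation":[0,0,0],"dr":[0,0,0]},{"gripper":1,"translation":[0,0,-0.005],"dr":[0,0,0]},{"gripper":1,"translation":[0,0,0],"dr":[0,0,0]}]'

```text
clock: 12.95
eef_pos: [486.2, -368.1, 156.3]
tcp_rot: [3.142, -0.0, -0.005]
contact_force: [0.2, -0.6, -1.7]
opening: 0.304
```

The plug is through; resistance is back to the -1.7 N baseline. Now feeling for the shoulder.

Emit:
jog_arm --deltas '[{"gripper":1,"translation":[0,0,-0.005],"dr":[0,0,0]},{"gripper":1,"translation":[0,0,-0.005],"dr":[0,0,0]},{"gripper":1,"translation":[0,0,0],"dr":[0,0,0]}]'

```text
clock: 13.2
eef_pos: [486.1, -368.0, 155.2]
tcp_rot: [-3.142, 0.0, -0.005]
contact_force: [-0.2, 0.3, -1.5]
opening: 0.306
```

Emit:
jog_arm --deltas '[{"gripper":1,"translation":[0,0,-0.005],"dr":[0,0,0]},{"gripper":1,"translation":[0,0,0],"dr":[0,0,0]}]'

```text
clock: 13.37
eef_pos: [486.2, -368.0, 154.7]
tcp_rot: [-3.142, 0.0, -0.005]
contact_force: [-0.3, 0.4, -1.6]
opening: 0.308
```

Emit:
jog_arm --deltas '[{"gripper":1,"translation":[0,0,-0.005],"dr":[0,0,0]},{"gripper":1,"translation":[0,0,0],"dr":[0,0,0]}]'

```text
clock: 13.53
eef_pos: [486.1, -368.0, 154.2]
tcp_rot: [-3.142, 0.0, -0.005]
contact_force: [1.0, -0.1, -1.3]
opening: 0.305
```

Emit:
jog_arm --deltas '[{"gripper":1,"translation":[0,0,-0.005],"dr":[0,0,0]},{"gripper":1,"translation":[0,0,-0.005],"dr":[0,0,0]},{"gripper":1,"translation":[0,0,0],"dr":[0,0,0]}]'

```text
clock: 13.78
eef_pos: [486.1, -368.0, 153.2]
tcp_rot: [-3.142, 0.0, -0.005]
contact_force: [-0.2, 0.4, -2.3]
opening: 0.303
```

Emit:
jog_arm --deltas '[{"gripper":1,"translation":[0,0,-0.004],"dr":[0,0,0]},{"gripper":1,"translation":[0,0,0],"dr":[0,0,0]}]'

```text
clock: 13.95
eef_pos: [486.2, -368.1, 152.8]
tcp_rot: [-3.142, 0.0, -0.005]
contact_force: [0.4, -0.7, -1.6]
opening: 0.311
```

Emit:
jog_arm --deltas '[{"gripper":1,"translation":[0,0,-0.004],"dr":[0,0,0]},{"gripper":1,"translation":[0,0,0],"dr":[0,0,0]}]'

```text
clock: 14.12
eef_pos: [486.2, -368.1, 152.4]
tcp_rot: [-3.142, 0.0, -0.005]
contact_force: [0.1, 0.1, -1.8]
opening: 0.312
```

Emit:
jog_arm --deltas '[{"gripper":1,"translation":[0,0,-0.004],"dr":[0,0,0]},{"gripper":1,"translation":[0,0,-0.004],"dr":[0,0,0]},{"gripper":1,"translation":[0,0,0],"dr":[0,0,0]}]'

```text
clock: 14.37
eef_pos: [486.1, -368.0, 151.6]
tcp_rot: [-3.141, 0.0, -0.005]
contact_force: [-0.8, 0.2, -2.3]
opening: 0.306
```

Emit:
jog_arm --deltas '[{"gripper":1,"translation":[0,0,-0.004],"dr":[0,0,0]},{"gripper":1,"translation":[0,0,0],"dr":[0,0,0]}]'

```text
clock: 14.53
eef_pos: [486.2, -368.1, 151.2]
tcp_rot: [-3.142, 0.0, -0.005]
contact_force: [0.1, 0.8, -2.9]
opening: 0.31
```

Emit:
jog_arm --deltas '[{"gripper":1,"translation":[0,0,-0.004],"dr":[0,0,0]},{"gripper":1,"translation":[0,0,0],"dr":[0,0,0]}]'

```text
clock: 14.7
eef_pos: [486.1, -368.0, 150.8]
tcp_rot: [-3.142, 0.0, -0.005]
contact_force: [-1.1, -0.2, -1.8]
opening: 0.306
```

Emit:
jog_arm --deltas '[{"gripper":1,"translation":[0,0,-0.004],"dr":[0,0,0]},{"gripper":1,"translation":[0,0,-0.004],"dr":[0,0,0]},{"gripper":1,"translation":[0,0,0],"dr":[0,0,0]}]'

```text
clock: 14.95
eef_pos: [486.2, -368.1, 150.0]
tcp_rot: [-3.142, 0.0, -0.005]
contact_force: [0.4, -0.2, -1.7]
opening: 0.307
```

Emit:
jog_arm --deltas '[{"gripper":1,"translation":[0,0,-0.004],"dr":[0,0,0]},{"gripper":1,"translation":[0,0,0],"dr":[0,0,0]}]'

```text
clock: 15.12
eef_pos: [486.1, -368.0, 149.6]
tcp_rot: [-3.142, 0.0, -0.005]
contact_force: [0.3, 0.3, -1.6]
opening: 0.307
```

Emit:
jog_arm --deltas '[{"gripper":1,"translation":[0,0,-0.004],"dr":[0,0,0]},{"gripper":1,"translation":[0,0,0],"dr":[0,0,0]}]'

```text
clock: 15.28
eef_pos: [486.2, -368.0, 149.2]
tcp_rot: [-3.142, 0.0, -0.005]
contact_force: [0.7, -0.6, -2.4]
opening: 0.305
```

Emit:
jog_arm --deltas '[{"gripper":1,"translation":[0,0,-0.004],"dr":[0,0,0]},{"gripper":1,"translation":[0,0,-0.004],"dr":[0,0,0]},{"gripper":1,"translation":[0,0,0],"dr":[0,0,0]}]'

```text
clock: 15.53
eef_pos: [486.1, -368.0, 148.4]
tcp_rot: [-3.142, 0.0, -0.005]
contact_force: [-1.3, 0.1, -2.4]
opening: 0.31
```

Emit:
jog_arm --deltas '[{"gripper":1,"translation":[0,0,-0.004],"dr":[0,0,0]},{"gripper":1,"translation":[0,0,0],"dr":[0,0,0]}]'

```text
clock: 15.7
eef_pos: [486.2, -368.0, 148.2]
tcp_rot: [-3.142, -0.0, -0.005]
contact_force: [-0.5, 0.3, 0.4]
opening: 0.311
```

Emit:
jog_arm --deltas '[{"gripper":1,"translation":[0,0,-0.004],"dr":[0,0,0]},{"gripper":1,"translation":[0,0,0],"dr":[0,0,0]}]'

```text
clock: 15.87
eef_pos: [486.2, -368.1, 148.2]
tcp_rot: [3.141, -0.0, -0.005]
contact_force: [-2.0, 1.4, 3.6]
opening: 0.307
```

Shoulder landed at z=148.2. A little more, then hold.

Emit:
jog_arm --deltas '[{"gripper":1,"translation":[0,0,-0.0025],"dr":[0,0,0]},{"gripper":1,"translation":[0,0,0],"dr":[0,0,0]},{"gripper":1,"translation":[0,0,0],"dr":[0,0,0]},{"gripper":1,"translation":[0,0,0],"dr":[0,0,0]}]'

```text
clock: 16.2
eef_pos: [486.2, -368.2, 148.2]
tcp_rot: [3.141, -0.0, -0.005]
contact_force: [-2.6, 0.5, 6.2]
opening: 0.308
```

```bash
python3 -c "
from rig import r
s=r.sense();print(s['contact_force'],s['eef_pos'])"
```

```text
[-2.56206936  0.48773363  6.22555908] [ 486.22154576 -368.15456631  148.15915686]
```

Emit:
jog_arm --deltas '[{"gripper":1,"translation":[0,0,0],"dr":[0,0,0]},{"gripper":1,"translation":[0,0,0],"dr":[0,0,0]},{"gripper":1,"translation":[0,0,0],"dr":[0,0,0]},{"gripper":1,"translation":[0,0,0],"dr":[0,0,0]},{"gripper":1,"translation":[0,0,0],"dr":[0,0,0]},{"gripper":1,"translation":[0,0,0],"dr":[0,0,0]},{"gripper":1,"translation":[0,0,0],"dr":[0,0,0]},{"gripper":1,"translation":[0,0,0],"dr":[0,0,0]},{"gripper":1,"translation":[0,0,0],"dr":[0,0,0]},{"gripper":1,"translation":[0,0,0],"dr":[0,0,0]},{"gripper":1,"translation":[0,0,0],"dr":[0,0,0]},{"gripper":1,"translation":[0,0,0],"dr":[0,0,0]}]'

```text
clock: 17.2
eef_pos: [486.2, -368.1, 148.1]
tcp_rot: [3.141, -0.0, -0.005]
contact_force: [-3.2, 1.3, 6.6]
opening: 0.308
```

Emit:
jog_arm --deltas '[{"gripper":1,"translation":[0,0,0.05],"dr":[0,0,0]},{"gripper":1,"translation":[0,0,0.1],"dr":[0,0,0]},{"gripper":1,"translation":[0,0,0.1],"dr":[0,0,0]},{"gripper":1,"translation":[0,0,0.1],"dr":[0,0,0]},{"gripper":1,"translation":[0,0,0.1],"dr":[0,0,0]},{"gripper":1,"translation":[0,0,0.1],"dr":[0,0,0]},{"gripper":1,"translation":[0,0,0.1],"dr":[0,0,0]},{"gripper":1,"translation":[0,0,0.1],"dr":[0,0,0]},{"gripper":1,"translation":[0,0,0.15],"dr":[0,0,0]},{"gripper":1,"translation":[0,0,0.15],"dr":[0,0,0]},{"gripper":1,"translation":[0,0,0],"dr":[0,0,0]},{"gripper":1,"translation":[0,0,0],"dr":[0,0,0]}]'

```text
clock: 18.2
eef_pos: [486.6, -368.4, 253.4]
tcp_rot: [3.14, -0.002, -0.004]
contact_force: [0.0, -0.7, -1.6]
opening: 0.306
```

```bash
python3 -c "
from rig import r
s=r.sense();print(s['contact_force'],s['eef_pos'])"
```

```text
[ 0.00384728 -0.67929256 -1.62839595] [ 486.5576517  -368.35153126  253.36462254]
```

Emit:
jog_arm --deltas '[{"gripper":1,"translation":[-0.15,0,0],"dr":[0,0,0]},{"gripper":1,"translation":[-0.2,0,0],"dr":[0,0,0]},{"gripper":1,"translation":[-0.205,0,0],"dr":[0,0,0]},{"gripper":1,"translation":[0,0.17,0],"dr":[0,0,0]},{"gripper":1,"translation":[0,0.3,0],"dr":[0,0,0]},{"gripper":1,"translation":[0,0.3,0],"dr":[0,0,0]},{"gripper":1,"translation":[0,0.3,0],"dr":[0,0,0]},{"gripper":1,"translation":[0,0.3,0],"dr":[0,0,0]},{"gripper":1,"translation":[0,0.3,0],"dr":[0,0,0]},{"gripper":1,"translation":[0,0.3,0],"dr":[0,0,0]},{"gripper":1,"translation":[0,0.3,0],"dr":[0,0,0]},{"gripper":1,"translation":[0,0.2,0],"dr":[0,0,0]}]'

```text
clock: 19.2
eef_pos: [429.8, -118.4, 251.6]
tcp_rot: [-3.14, 0.001, -0.004]
contact_force: [0.1, 0.1, -2.1]
opening: 0.309
```

Emit:
jog_arm --deltas '[{"gripper":1,"translation":[0,0.15,0],"dr":[0,0,0]},{"gripper":1,"translation":[0,0,-0.25],"dr":[0,0,0]},{"gripper":1,"translation":[0,0,-0.25],"dr":[0,0,0]},{"gripper":1,"translation":[0,0,-0.15],"dr":[0,0,0]},{"gripper":1,"translation":[0,0,-0.1],"dr":[0,0,0]},{"gripper":1,"translation":[0,0,0],"dr":[0,0,0]},{"gripper":1,"translation":[0,0,0],"dr":[0,0,0]},{"gripper":1,"translation":[0,0,0],"dr":[0,0,0]}]'

```text
clock: 19.87
eef_pos: [431.2, -106.2, 178.1]
tcp_rot: [3.141, -0.001, -0.005]
contact_force: [0.2, -0.2, -2.0]
opening: 0.309
```

```bash
python3 - <<'E'
from h import *
np.set_printoptions(precision=2,suppress=True)
c=r.calibration("wrist");im=r.grab_frame("wrist");s=r.sense();print(s["clock"],s["eef_pos"],s["tcp_rot"],s["contact_force"])
p=s["eef_pos"];print(px(c,p-[0,0,96]),px(c,[430.3,-107,66]))
t=r.grab_frame("top");cv2.imwrite("pics/t7.png",t);cv2.imwrite("pics/w7.png",im)
cv2.imwrite("pics/m7.png",np.hstack([cv2.resize(im[150:290,250:390],(400,400),interpolation=2),cv2.resize(t[195:265,340:410],(400,400),interpolation=2)]))
E
```

```text
19.9167 [ 431.36 -106.26  178.28] [ 3.14 -0.   -0.  ] [ 0.16 -0.1  -1.45]
[320.57 209.72] [319.13 203.98]
```

View pics/m7.png

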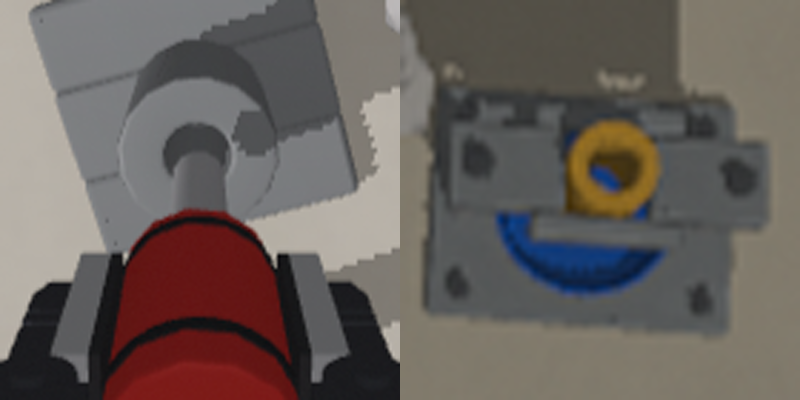

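Left: shank (200) centred over the holder hole (197), within about 1 mm. Right: the bore is clear, with blue dish seen through it. Inserting.

Emit:
jog_arm --deltas '[{"gripper":1,"translation":[-0.005,-0.003,-0.03],"dr":[0,0,0]},{"gripper":1,"translation":[0,0,-0.04],"dr":[0,0,0]},{"gripper":1,"translation":[0,0,-0.04],"dr":[0,0,0]},{"gripper":1,"translation":[0,0,-0.02],"dr":[0,0,0]},{"gripper":1,"translation":[0,0,-0.02],"dr":[0,0,0]},{"gripper":1,"translation":[0,0,-0.01],"dr":[0,0,0]},{"gripper":1,"translation":[0,0,-0.01],"dr":[0,0,0]}]'

```text
clock: 20.55
eef_pos: [430.1, -106.4, 160.2]
tcp_rot: [-3.142, 0.0, -0.004]
contact_force: [-0.7, -0.4, -2.0]
opening: 0.305
```

Emit:
jog_arm --deltas '[{"gripper":1,"translation":[0,0,-0.01],"dr":[0,0,0]},{"gripper":1,"translation":[0,0,-0.01],"dr":[0,0,0]},{"gripper":1,"translation":[0,0,-0.01],"dr":[0,0,0]},{"gripper":1,"translation":[0,0,-0.01],"dr":[0,0,0]}]'

```text
clock: 20.88
eef_pos: [430.3, -106.4, 156.4]
tcp_rot: [3.142, -0.0, -0.004]
contact_force: [0.3, -0.7, -2.4]
opening: 0.306
```

Emit:
jog_arm --deltas '[{"gripper":1,"translation":[0,0,-0.03],"dr":[0,0,0]},{"gripper":1,"translation":[0,0,-0.03],"dr":[0,0,0]},{"gripper":1,"translation":[0,0,-0.03],"dr":[0,0,0]},{"gripper":1,"translation":[0,0,-0.03],"dr":[0,0,0]}]'

```text
clock: 21.22
eef_pos: [430.1, -106.4, 144.1]
tcp_rot: [-3.142, 0.0, -0.004]
contact_force: [-0.7, -0.5, -1.5]
opening: 0.308
```

Emit:
jog_arm --deltas '[{"gripper":1,"translation":[0,0,-0.04],"dr":[0,0,0]},{"gripper":1,"translation":[0,0,-0.04],"dr":[0,0,0]},{"gripper":1,"translation":[0,0,-0.04],"dr":[0,0,0]},{"gripper":1,"translation":[0,0,-0.04],"dr":[0,0,0]},{"gripper":1,"translation":[0,0,-0.04],"dr":[0,0,0]},{"gripper":1,"translation":[0,0,-0.04],"dr":[0,0,0]},{"gripper":1,"translation":[0,0,-0.04],"dr":[0,0,0]},{"gripper":1,"translation":[0,0,-0.04],"dr":[0,0,0]},{"gripper":1,"translation":[0,0,-0.04],"dr":[0,0,0]},{"gripper":1,"translation":[0,0,-0.02],"dr":[0,0,0]},{"gripper":1,"translation":[0,0,0],"dr":[0,0,0]}]'

```text
clock: 22.13
eef_pos: [429.9, -106.3, 105.9]
tcp_rot: [-3.141, 0.001, -0.005]
contact_force: [-0.3, -0.5, -1.6]
opening: 0.305
```

Emit:
jog_arm --deltas '[{"gripper":1,"translation":[0,0,-0.005],"dr":[0,0,0]},{"gripper":1,"translation":[0,0,-0.005],"dr":[0,0,0]},{"gripper":1,"translation":[0,0,-0.005],"dr":[0,0,0]},{"gripper":1,"translation":[0,0,0],"dr":[0,0,0]}]'

```text
clock: 22.47
eef_pos: [430.3, -106.4, 105.0]
tcp_rot: [3.142, -0.0, -0.005]
contact_force: [0.7, 0.1, -0.8]
opening: 0.308
```

Emit:
jog_arm --deltas '[{"gripper":1,"translation":[0,0,-0.005],"dr":[0,0,0]},{"gripper":1,"translation":[0,0,-0.005],"dr":[0,0,0]},{"gripper":1,"translation":[0,0,0],"dr":[0,0,0]}]'

```text
clock: 22.72
eef_pos: [430.2, -106.4, 103.9]
tcp_rot: [3.142, -0.0, -0.005]
contact_force: [-0.3, 0.0, -1.5]
opening: 0.308
```

Emit:
jog_arm --deltas '[{"gripper":1,"translation":[0,0,-0.005],"dr":[0,0,0]},{"gripper":1,"translation":[0,0,-0.005],"dr":[0,0,0]},{"gripper":1,"translation":[0,0,0],"dr":[0,0,0]}]'

```text
clock: 22.97
eef_pos: [430.1, -106.4, 102.9]
tcp_rot: [-3.142, 0.0, -0.005]
contact_force: [0.3, 0.6, -1.5]
opening: 0.307
```

Emit:
jog_arm --deltas '[{"gripper":1,"translation":[0,0,-0.005],"dr":[0,0,0]},{"gripper":1,"translation":[0,0,0],"dr":[0,0,0]}]'

```text
clock: 23.13
eef_pos: [430.1, -106.4, 102.7]
tcp_rot: [-3.142, 0.0, -0.005]
contact_force: [-1.9, 0.5, 4.3]
opening: 0.308
```

Emit:
jog_arm --deltas '[{"gripper":1,"translation":[0,0,-0.005],"dr":[0,0,0]},{"gripper":1,"translation":[0,0,0],"dr":[0,0,0]}]'

```text
clock: 23.3
eef_pos: [430.2, -106.4, 102.7]
tcp_rot: [-3.142, 0.0, -0.005]
contact_force: [-4.5, 0.5, 13.6]
opening: 0.307
```

Landed at z=102.7, the same height as at the grasp. Letting go.

Emit:
jog_arm --deltas '[{"gripper":-0.4,"translation":[0,0,0.005],"dr":[0,0,0]},{"gripper":-0.4,"translation":[0,0,0],"dr":[0,0,0]},{"gripper":-0.4,"translation":[0,0,0],"dr":[0,0,0]},{"gripper":-0.4,"translation":[0,0,0],"dr":[0,0,0]},{"gripper":-0.4,"translation":[0,0,0],"dr":[0,0,0]},{"gripper":-0.4,"translation":[0,0,0],"dr":[0,0,0]},{"gripper":-0.4,"translation":[0,0,0],"dr":[0,0,0]},{"gripper":-0.4,"translation":[0,0,0],"dr":[0,0,0]}]' --squeeze 20

```text
clock: 23.97
eef_pos: [430.2, -106.4, 102.4]
tcp_rot: [-3.142, 0.0, -0.005]
contact_force: [-0.3, -0.0, 0.7]
opening: 0.7
```

Emit:
jog_arm --deltas '[{"gripper":-0.4,"translation":[0,0,0.1],"dr":[0,0,0]},{"gripper":-0.4,"translation":[0,0,0.2],"dr":[0,0,0]},{"gripper":-0.4,"translation":[0,0,0.3],"dr":[0,0,0]},{"gripper":-0.4,"translation":[0,0,0.3],"dr":[0,0,0]},{"gripper":-0.4,"translation":[0,0,0.3],"dr":[0,0,0]},{"gripper":-0.4,"translation":[0,0,0.3],"dr":[0,0,0]},{"gripper":-0.4,"translation":[0,0,0.3],"dr":[0,0,0]},{"gripper":-0.4,"translation":[0,0,0.2],"dr":[0,0,0]},{"gripper":-0.4,"translation":[0,0,0],"dr":[0,0,0]},{"gripper":-0.4,"translation":[0,0,0],"dr":[0,0,0]},{"gripper":-0.4,"translation":[0,0,0],"dr":[0,0,0]}]'

```text
clock: 24.88
eef_pos: [429.6, -106.2, 302.1]
tcp_rot: [-3.141, 0.001, -0.005]
contact_force: [-0.7, -0.1, -0.8]
opening: 0.704
```

```bash
python3 - <<'E'
from h import *
np.set_printoptions(precision=2,suppress=True)
c=r.calibration("wrist");im=r.grab_frame("wrist");s=r.sense();print(s["clock"],s["eef_pos"],s["contact_force"],s["opening"])
sc=r.grab_frame("scene");t=r.grab_frame("top");cv2.imwrite("pics/t8.png",t)
def red(im,roi):
    x0,y0,x1,y1=roi;m=cv2.inRange(cv2.cvtColor(im[y0:y1,x0:x1],cv2.COLOR_BGR2HSV),(0,150,80),(6,255,255))
    n,l,st,ce=cv2.connectedComponentsWithStats(m);i=np.argmax(st[1:,4])+1;print(st[i]+[x0,y0,0,0,0],ce[i]+[x0,y0])
red(sc,(295,205,335,250));print("top pred",px(c,[430.2,-106.5,121]))
R=lambda a:cv2.resize(a,(400,300),interpolation=2)
cv2.imwrite("pics/m8.png",np.vstack([np.hstack([R(im[100:250,220:420]),R(sc[190:280,255:375])]),np.hstack([R(t[200:260,335:415]),R(t[160:280,390:550])])]))
E
```

```text
24.9333 [ 429.42 -106.18  301.59] [0.4  0.21 0.4 ] 0.6980299790085522
[309 220   9  24 195] [313.11 231.35]
top pred [320.98 182.58]
```

View pics/m8.png

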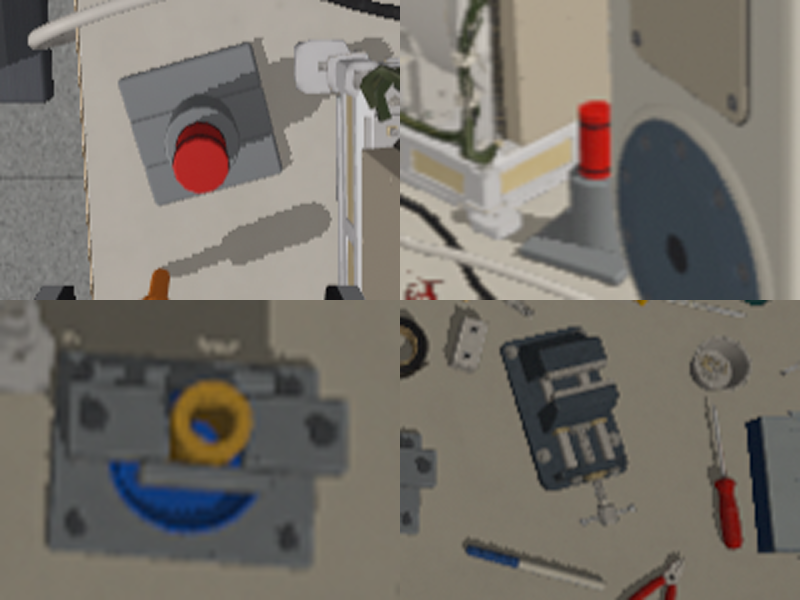

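Top-left and top-right: the punch is fully down in its holder, and the scene mask rows 220–244 are the same as at the start. Bottom: bore clear, marker and tools untouched. The plug itself isn't visible yet, so I take one last look into the dish.

Emit:
jog_arm --deltas '[{"gripper":-0.4,"translation":[0,-0.2,0],"dr":[0,0,0]},{"gripper":-0.4,"translation":[0,-0.35,0],"dr":[0,0,0]},{"gripper":-0.4,"translation":[0,-0.35,0],"dr":[0,0,0]},{"gripper":-0.4,"translation":[0,-0.35,0],"dr":[0,0,0]},{"gripper":-0.4,"translation":[0,-0.35,0],"dr":[0,0,0]},{"gripper":-0.4,"translation":[0,-0.35,0],"dr":[0,0,0]},{"gripper":-0.4,"translation":[0.05,-0.35,0],"dr":[0,0,0]},{"gripper":-0.4,"translation":[0.05,-0.35,0],"dr":[0,0,0]},{"gripper":-0.4,"translation":[0,-0.35,0],"dr":[0,0,0]},{"gripper":-0.4,"translation":[0,-0.35,0],"dr":[0,0,0]},{"gripper":-0.4,"translation":[0,0,0],"dr":[0,0,0]},{"gripper":-0.4,"translation":[0,0,0],"dr":[0,0,0]}]'

```text
clock: 26.03
eef_pos: [439.5, -442.6, 300.5]
tcp_rot: [-3.14, 0.002, -0.007]
contact_force: [-0.8, -0.4, -0.4]
opening: 0.701
```

```bash
python3 - <<'E'
from h import *
a=[r.calibration("wrist"),r.grab_frame("wrist")]
u,v=px(a[0],[475,-369,60]).astype(int);print(u,v);im=a[1];cv2.imwrite("pics/w9.png",im)
cv2.imwrite("pics/w9a.png",cv2.resize(im[max(v-50,0):v+50,u-65:u+65],None,fx=6,fy=6,interpolation=2))
E
```

```text
352 104
```

View pics/w9a.png

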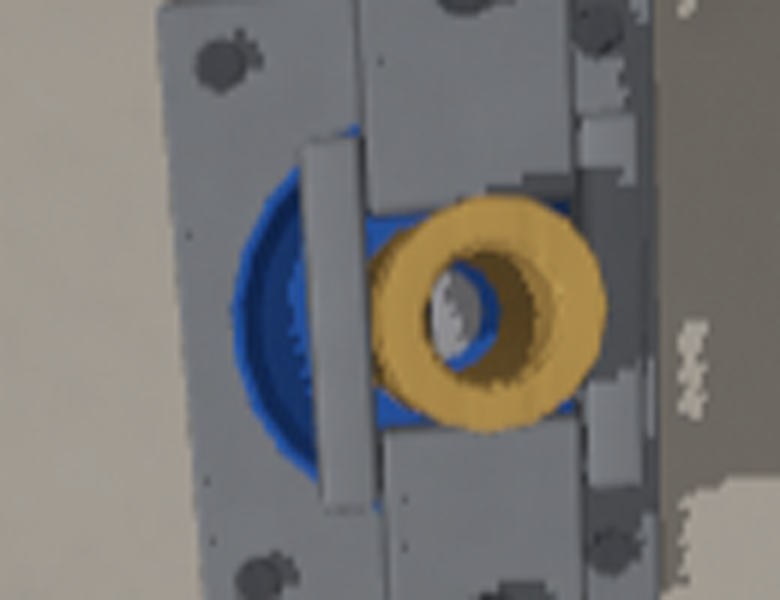

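Through the bore, at crop (455,315), the steel plug stands on the blue dish floor. Handing in.

```bash
python3 -c "
from rig import r
print(r.sign_off())"
```

```text
the job is handed in; nothing more can be done
None
```

I pushed the plug out with the red punch, put the punch back in its holder, and handed the job in at about 26 s of the 64 s allowed.

- **Pushing:** The plug moved at about 10–13 N and the resistance then dropped to nothing. The shoulder landed on the bushing with the TCP at z = 148.2 mm. I held it there for about 1.3 s at a wrist reading of 6.2–6.6 N, roughly 8 N on the bushing with the punch's weight. Force was read only at the end of each call, and no reading during the pushing passed 11 N. When seating the punch in the holder, the last step read 13.6 N.
- **Last checks:** A view through the clear bore shows the plug standing on the blue dish floor. The punch landed in the holder at the same height as when I grasped it (102.7 mm), and its handle shows at the same place in the scene picture. The gripper is open and clear. The marker and the nearby tools looked untouched. I did not look at the tape and the orange look-alike closely again at the end, but the arm stayed clear of them.
- **Disagreements:** Position estimates differed by 1–2 mm between views, within the calibration's tolerance. I corrected this by comparing the tip with the bore in the wrist pictures.

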